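Pack the painter's kit tray

TASK

Pack the wooden kit tray: stand the larger of the two loose brown bottles beside it (the one with a cream label) upright in the round pocket, and lay the red oblong tin, lid up, in the oblong pocket, each resting flat on its pocket's floor. Set both down rather than dropping them, do not tip the bottle over, and leave the small plain brown bottle standing where it is.

Things in the scene. Friction and masses are not known exactly. Their poses are not given: they have to be found in the camera images.
- tray: Low tray of pale wood, 90 x 200 x 16 mm (its own x, y, z), with thin brass strips on its two ends; it is fixed to the bench and does not move. Origin: centre of its underside, on the bench. Its top face is at z = 16 mm; it has two pockets 12 mm deep with blue felt floors at z = 4 mm. The round pocket, 72 mm across, is centred at x = 0, y = +56 mm. The oblong pocket, 50 mm in x by 100 mm in y, is centred at x = 0, y = -42 mm. z points up.
- oil_bottle: Brown glass bottle with a cream label (which may face away) and black cap, standing upright; 52 mm diameter, 89 mm tall (straight enough to grip up to about 60 mm, cap 27 mm across above 79 mm), 0.09 to 0.18 kg. Origin: centre of its underside; z points up to the cap. Its foot is a little uneven, so it may lean by up to 3 degrees. It belongs in the round pocket.
- tin: Closed flat-sided oblong tin, red with a bare metal lid; 80 mm long (its x), 32 mm wide (its y), 38 mm high (z), 0.08 to 0.17 kg. Stands on its base, lid up. Origin: centre of its underside. It belongs in the oblong pocket with its length along the tray's length, either way round; there the upper 26 mm stand out above the tray's top.
- small_bottle: Small plain brown glass bottle with a black cap and no label, 40 mm diameter, 74 mm tall, standing loose on the bench; not part of the job, to be left standing. Origin: centre of its underside, z up.
Mind the look-alikes: they are no part of the job. Leave any orange or yellow look-alike of the tin alone.

How it is judged:
By the outcome, as a careful person would: the job done as asked, in the order asked, and still so for the second after the job is handed in, with the robot touching nothing.
It also fails if it takes over 58 s, if anything falls off the work surface, if the arm or the gripper's body presses on something with over 40 N, if the wrist force passes 120 N, or if a joint passes its speed limit or range.

ROBOT

A 6-joint arm with a two-finger parallel gripper is mounted at the origin on a cart in front of the work surface, level with it; the furniture and walls round the work are solid. World frame = base frame: x ahead of the robot, y to its left, z up, the work surface at z = 0. Lengths are in m, angles in rad, forces in N, time in s.
With the tool pointing down it reaches from about 0.35 to 0.875 m from the base axis. Payload 4.2 kg.
Tool frame: the origin (TCP) lies on the centre line of the jaws, within the pads' length; the fingertips stand 17 mm ahead of it and the grasp point (between the pads) lies 2 mm behind it (r.tips_ahead is the distance from the TCP to the fingertips, in m); z points along the fingers, y is the line along which they close (so a half turn about z gives the same grasp; the last joint's range is limited). The gripper opens to 85 mm and grips with 20 to 120 N. Pads are 22 mm wide; open, the fingers measure 114 mm over their backs; the gripper's body (76 mm by 85 mm) begins 54 mm behind the grasp point. The pads swing forward as they close: fully open they stand 13 mm farther back than shut.
Start: joints at [1.539, 0.385, 0.008, 0, -1.194, -0.259], TCP at [0.179, 0.599, 0.248] pointing down, gripper open.
Joint ranges: [-3.14, 3.14], [-1.21, 2.06], [-1.07, 1.41], [-3.16, 2.05], [-2.99, -0.16], [-3.1, 3.1]. Speed limits (rad/s): [2.79, 2.79, 3.14, 3.14, 3.14, 3.14].

INTERFACE

Orientations are given as a unit quaternion [x, y, z, w].
In Python, from cell import r, read_camera gives the robot as it stands.
- The arm moves only by the tool drive_tool, never from a script. Its argument "motion" is a list of rows, each a list of 3 entries, a list of its own where there are three numbers: the shift along the tool's x, y, z in m, then the turn, a rotation vector about the tool's x, y, z in degrees, then the opening in per cent of the stroke, from 0 (shut) to 100 (fully open). In form: [[[tx, ty, tz], [wx, wy, wz], claw], ...]. A call has 1 to 20 rows; each row is the pose to reach, as a shift and turn from the pose commanded when the call began, along the tool's axes at that moment; what a row does not reach only later rows make up. A row lasts 1/10 s, in which the tool goes at most 50 mm and 8.59 degrees, less where a joint would pass 70% of its speed; a pose out of reach is approached as far as the arm can. A call with a gripper value outside its range is refused whole. The fingers move at their own pace and stop on an object; "newtons" is the grip in N (left out, the last holds). Time passes only in rows, so rows that repeat a pose let the fingers close. It gives the time, the measured TCP pose, the force, the opening and the grip force at its end, in the units of the state.
- r.state(): the state, without advancing time (a new reading comes with each control period).
- read_camera(name): name is "scene" or "top" or "wrist"; returns a dict with "img" (400x640x3 uint8, red, green, blue), "vertical_fov" (degrees; the focal length in pixels is half the picture's height over the tangent of half this angle, whatever the lens; pixels are square), "cx", "cy" (the principal point, pixels), "R" (3x3) and "t" (3): a world point X has camera coordinates R X + t; the wrist camera has in their place "hand_eye" (4x4, takes a point from camera to tool coordinates, whose origin is the TCP and whose axes are the flange's). Camera axes: x right, y down, z forward; pixel columns grow to the right and rows downward; lengths in m; the calibration is good to about 2 mm. A picture is of the moment at which its call begins: read the wrist's pose just before it. There is no depth.
- r.close_job(): hands the job in; it is judged then, once.
The state is a dict: "time": time; "joints": joint angles; "qd": joint speeds; "tau": joint torques, N m; "position": TCP position; "ee_rot": TCP orientation; "ft_force": force on the tool from outside, world axes, zero at the start; "moment": the same for the moment, N m; "width": finger opening in m; "finger_force": force on a finger pad.
Only numpy, scipy, OpenCV 4.12 (cv2) and the standard library are available. Lean on these libraries where they do the work, as an engineer would, in place of code of your own. Each camera call takes 0.05 s, during which the arm holds its last target. There are 200 camera calls.

## Working session

There is one attempt and no reset: what is moved stays moved. The work goes in short steps, Python scripts to look and compute and a tool call to move; the robot and the scene stay as the last step left them, time stands still between calls to the robot, and variables do not carry over. Pictures are saved under pics/ and viewed, at most 10 in all, crops included, and the job is handed in when it is done.

Besides the shell and the picture viewer there is one more tool, called after "Call:" as name([rows], argument=value, ...), one row to a line, values as JSON. drive_tool: Moves the arm, as the interface text tells. Its arguments: {"type":"object","properties":{"motion":{"type":"array"},"newtons":{"type":"number"}},"required":["motion"]}

```bash
mkdir -p pics
python3 - <<'E'
from cell import r, read_camera
import cv2,pickle
s=r.state();print(s['time'],s['position'],s['ee_rot'],s['width'],s['ft_force'])
d={}
for n in('top','scene'):
    c=read_camera(n);d[n]=c;cv2.imwrite(f'pics/{n}0.png',c['img'][:,:,::-1]);print(n,c['vertical_fov'],c['cx'],c['cy'],c['R'],c['t'])
pickle.dump(d,open('cams.pkl','wb'))
E
```

```text
0.0 [0.17900357 0.59823692 0.24722719] [ 9.89434598e-01 -1.44975779e-01 -1.16341290e-04  1.08924279e-03] 0.08563776975529455 [0.63108581 0.17429221 0.12910124]
top 42.72993731029281 315.19161697375625 204.04328587106951 [[-2.81538545e-02 -9.99597887e-01 -3.37995917e-03]
 [-9.92163967e-01  2.83559238e-02 -1.21682392e-01]
 [ 1.21729304e-01 -7.23546707e-05 -9.92563334e-01]] [-0.19533052  0.58351937  1.43975504]
scene 54.77719439873635 322.1033611508668 198.0080484935333 [[-0.85688518 -0.51530022 -0.01461081]
 [-0.38538877  0.65916652 -0.64573601]
 [ 0.34237886 -0.54769078 -0.76342094]] [0.36703647 0.36199534 0.9214675 ]
```

View pics/top0.png

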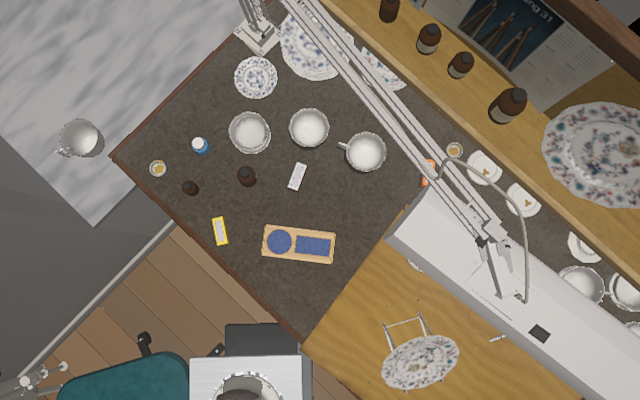

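View pics/scene0.png

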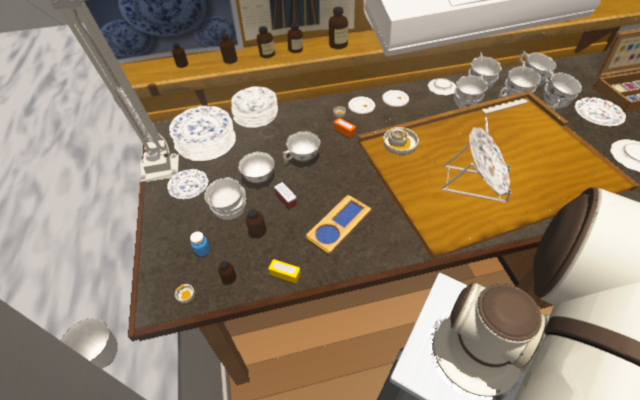

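In the top picture, the bottle candidates are (246,176) and (191,188). The first looks larger and is probably the labelled one. The tin candidates are (298,177) with a bare metal lid and dark red sides, yellow (220,231) and orange (428,172); the first fits. The tray is at (298,244), with its round pocket at (279,241). I'll confirm with an enlarged crop.

Run:
```python
import cv2,pickle,numpy as np
d=pickle.load(open('cams.pkl','rb'))
a=cv2.resize(d['scene']['img'][170:290,180:380],None,fx=4,fy=4,interpolation=cv2.INTER_CUBIC)[:300*2]
b=cv2.resize(d['top']['img'][150:270,180:340],None,fx=5,fy=5,interpolation=cv2.INTER_CUBIC)
cv2.imwrite('pics/c1.png',a[:,:,::-1]);cv2.imwrite('pics/c2.png',b[:,:,::-1])
```

```text
(no output)
```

View pics/c1.png

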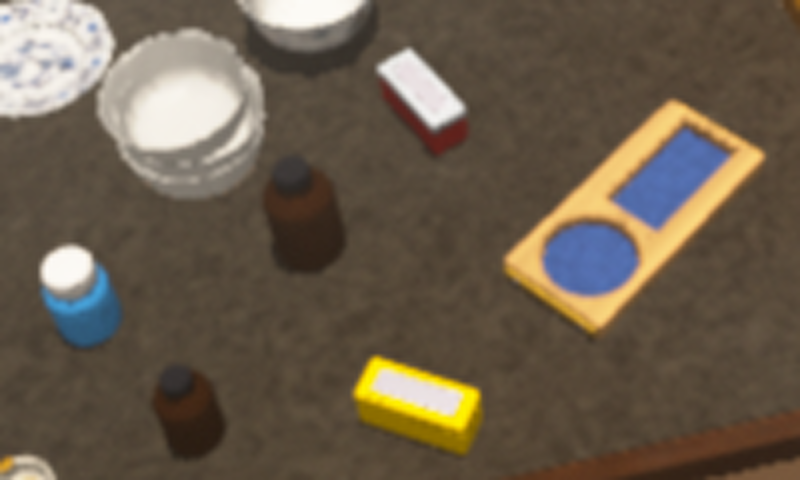

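View pics/c2.png

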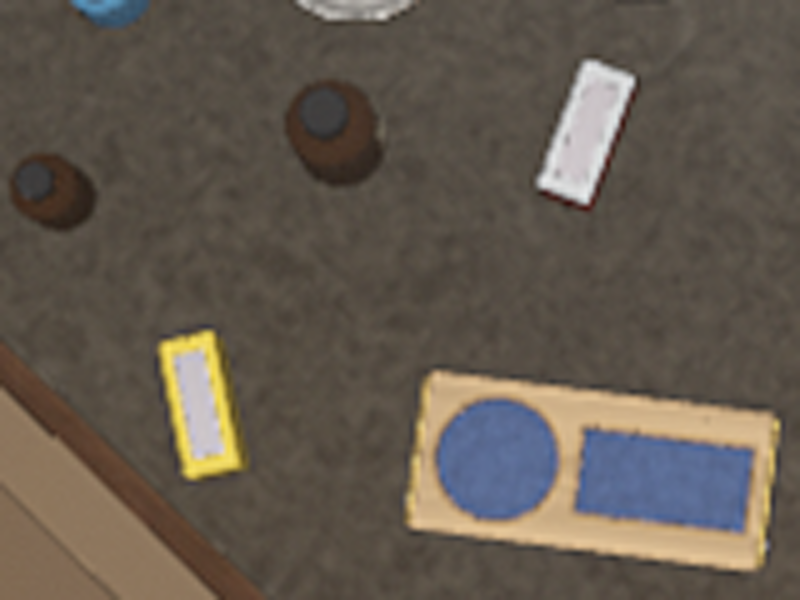

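c1 shows the larger bottle at crop (305,215), with its label facing away. c2 shows a cream sliver on its right edge at (380,130). The small bottle is at (188,410) in c1. The red tin with its metal lid is at (422,100), clearly red rather than yellow. Next I'll compute the positions.

```bash
cat > h.py <<'E'
import numpy as np
from scipy.spatial.transform import Rotation as Ro
def ray(c,uv,z,R=None,t=None):
    R=c['R'] if R is None else R; t=c['t'] if t is None else t
    f=200/np.tan(np.radians(c['vertical_fov'])/2)
    uv=np.atleast_2d(uv)
    d=np.c_[(uv[:,0]-c['cx'])/f,(uv[:,1]-c['cy'])/f,np.ones(len(uv))]@R
    o=-R.T@t
    return o+d*((z-o[2])/d[:,2])[:,None]
def project(c,X,R=None,t=None):
    R=c['R'] if R is None else R; t=c['t'] if t is None else t
    f=200/np.tan(np.radians(c['vertical_fov'])/2)
    p=np.atleast_2d(X)@R.T+t
    return np.c_[c['cx']+f*p[:,0]/p[:,2],c['cy']+f*p[:,1]/p[:,2]]
def wrist(c,s):
    T=np.eye(4);T[:3,:3]=Ro.from_quat(s['ee_rot']).as_matrix();T[:3,3]=s['position']
    M=np.linalg.inv(T@c['hand_eye']);return M[:3,:3],M[:3,3]
def rowto(s,X,zdeg=None):
    """tool-frame shift to reach world X and (tool z aligned down, y axis at heading zdeg) rotvec deg"""
    Rt=Ro.from_quat(s['ee_rot']); sh=Rt.inv().apply(np.array(X)-s['position'])
    out=[]
    for a in ([] if zdeg is None else [zdeg,zdeg+180]):
        y=np.array([np.cos(np.radians(a)),np.sin(np.radians(a)),0]);z=np.array([0,0,-1.]);x=np.cross(y,z)
        out.append((Rt.inv()*Ro.from_matrix(np.c_[x,y,z])).as_rotvec(degrees=True).round(1))
    return sh.round(4),out
E
python3 - <<'E'
from h import *;import pickle
d=pickle.load(open('cams.pkl','rb'));c=d['top'];s=d['scene']
k=lambda p:np.array(p)/5+[180,150]
np.set_printoptions(precision=4,suppress=True)
k4=lambda p:np.array(p)/4+[180,170]
def rep(n,P):
    e=np.diff(np.r_[P,P[:1]],axis=0)[:,:2];print(n,P.mean(0),np.linalg.norm(e,axis=1),np.degrees(np.arctan2(e[:,1],e[:,0])))
rep('tin',ray(c,k([(588,58),(636,73),(588,205),(540,185)]),.038))
rep('tin s',ray(s,k4([(378,68),(410,49),(466,103),(430,124)]),.038))
rep('tray',ray(c,k([(430,370),(778,412),(762,570),(408,527)]),.016))
rep('tray s',ray(s,k4([(505,263),(673,100),(765,155),(597,330)]),.016))
print('bottle cap',ray(c,k((324,111)),.089),ray(s,k4((292,170)),.089),'small',ray(c,k((35,181)),.074),ray(s,k4((177,377)),.074))
print('round',ray(c,k((497,459)),.004))
print('blue',ray(c,k((110,-10)),.05))
E
```

```text
tin [ 0.6607 -0.1632  0.038 ] [0.0293 0.0823 0.0302 0.0796] [-109.2704  158.8049   65.5647  -21.7806]
tin s [ 0.6577 -0.1588  0.038 ] [0.0312 0.0741 0.0338 0.073 ] [-109.0951  160.4852   68.9872  -21.5374]
tray [ 0.4653 -0.1613  0.016 ] [0.2039 0.0916 0.2059 0.0917] [-98.5173 172.3335  81.5024  -8.9126]
tray s [ 0.4611 -0.1554  0.016 ] [0.2011 0.0883 0.2032 0.0877] [-98.777  171.3326  81.0353 -10.0102]
bottle cap [[ 0.6667 -0.0172  0.089 ]] [[ 0.6618 -0.0131  0.089 ]] small [[0.6341 0.1486 0.074 ]] [[0.6309 0.1519 0.074 ]]
round [[ 0.4735 -0.1042  0.004 ]]
blue [[0.7488 0.1114 0.05  ]]
```

Run:
```python
from h import *;from cell import r;import pickle
np.set_printoptions(precision=4,suppress=True)
d=pickle.load(open('cams.pkl','rb'));s=r.state()
print(Ro.from_quat(s['ee_rot']).as_matrix())
print(rowto(s,[.664,-.015,.22],81.3),rowto(s,[.664,-.015,.22],-8.7))
# lamp head rough height: closest approach of two rays
for a,b in (((388,237),(368,5)),((415,187),(385,40)),((388,237),(385,40)),((415,187),(368,5))):
    A=[ray(d['top'],a,z)[0] for z in(0,1)];B=[ray(d['scene'],b,z)[0] for z in(0,1)]
    u=A[1]-A[0];v=B[1]-B[0];k=np.linalg.lstsq(np.c_[u,-v],B[0]-A[0],rcond=None)[0]
    print(A[0]+k[0]*u,B[0]+k[1]*v)
```

```text
[[ 0.958  -0.2869 -0.0005]
 [-0.2869 -0.958  -0.0019]
 [ 0.0001  0.0019 -1.    ]]
(array([0.6405, 0.4483, 0.0283]), [array([  0. ,  -0.2, 172. ]), array([ 0.1,  0. , -8. ])]) (array([0.6405, 0.4483, 0.0283]), [array([  0.1,   0.1, -98. ]), array([ 0.1, -0.1, 82. ])])
[ 0.4477 -0.3411  0.5785] [ 0.4957 -0.3186  0.5779]
[ 0.5568 -0.4201  0.4487] [ 0.497  -0.4413  0.4439]
[ 0.4521 -0.3528  0.4949] [ 0.4603 -0.3495  0.4949]
[ 0.5434 -0.4025  0.5374] [ 0.5359 -0.4057  0.5369]
```

Call:
drive_tool([
  [[0.04,0.028,0],[0,0,-1],100],
  [[0.08,0.056,0],[0,0,-2],100],
  [[0.12,0.084,0],[0,0,-3],100],
  [[0.16,0.112,0],[0,0,-4],100],
  [[0.2,0.14,0],[0,0,-5],100],
  [[0.24,0.168,0],[0,0,-6],100],
  [[0.28,0.196,0],[0,0,-7],100],
  [[0.32,0.224,0],[0,0,-8],100],
  [[0.36,0.252,0],[0,0,-8],100],
  [[0.4,0.28,0],[0,0,-8],100],
  [[0.44,0.308,0],[0,0,-8],100],
  [[0.48,0.336,0],[0,0,-8],100],
  [[0.52,0.364,0],[0,0,-8],100],
  [[0.56,0.392,0],[0,0,-8],100],
  [[0.6,0.42,0.01],[0,0,-8],100],
  [[0.63,0.44,0.02],[0,0,-8],100],
  [[0.64,0.448,0.028],[0,0,-8],100],
  [[0.64,0.448,0.028],[0,0,-8],100],
  [[0.64,0.448,0.028],[0,0,-8],100],
])

```text
time: 2.0
position: [0.6633, -0.0136, 0.2198]
ee_rot: [0.997, -0.075, -0.001, 0.0]
ft_force: [0.4, -0.8, 0.5]
width: 0.0854
finger_force: 0.0
```

```bash
cat > look.py <<'E'
import sys,cv2,pickle
from h import *;from cell import r,read_camera
np.set_printoptions(precision=4,suppress=True)
s=r.state();c=read_camera('wrist');R,t=wrist(c,s)
pickle.dump((c,s,R,t),open(sys.argv[1]+'.pkl','wb'))
print(s['time'],s['position'],s['ee_rot'],s['ft_force'],s['width'])
cv2.imwrite(f'pics/{sys.argv[1]}.png',c['img'][:,:,::-1])
E
python3 look.py w1
```

```text
2.0 [ 0.6633 -0.0136  0.2198] [ 0.9971 -0.0755 -0.0007  0.0001] [ 0.3678 -0.7625  0.5456] 0.08538426880046626
```

View pics/w1.png

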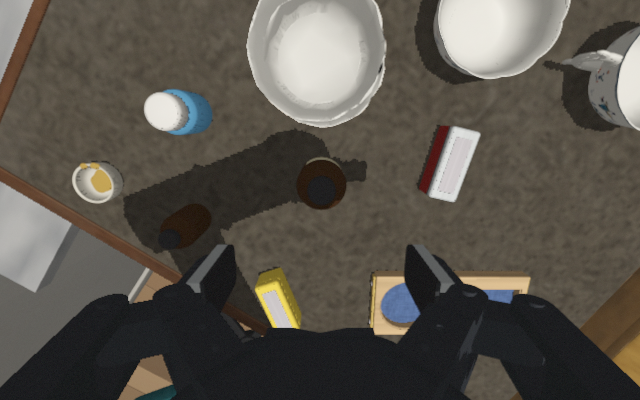

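The wrist view shows the bottle's cap at (321,191) and its body at (297–346, 158–210). The tin's lid corners are (453,125), (480,131), (453,202) and (427,194). The tray's far edge runs from (373,275) to (530,277).

Run:
```python
from h import *;import pickle
np.set_printoptions(precision=4,suppress=True)
c,s,R,t=pickle.load(open('w1.pkl','rb'))
print('cam at',-R.T@t,c['vertical_fov'])
print('cap',ray(c,(321,191),.089,R,t),'axis',project(c,[[.664,-.015,z] for z in (0,.06,.089)],R,t))
print('sides z=.06',ray(c,[(297,184),(346,184)],.06,R,t))
P=ray(c,[(453,125),(480,131),(453,202),(427,194)],.038,R,t);print('tin',P.mean(0))
e=np.diff(P,axis=0);print(np.linalg.norm(e,axis=1),np.degrees(np.arctan2(e[:,1],e[:,0])))
print('tray edge',ray(c,[(373,275),(530,277)],.016,R,t))
print(rowto(s,[.664,-.015,.048]))
```

```text
cam at [ 0.7324 -0.0244  0.3451] 70.29714364601794
cap [[ 0.668  -0.0155  0.089 ]] axis [[320.8446 176.4692]
 [320.9956 187.9042]
 [321.0922 195.215 ]]
sides z=.06 [[ 0.6718  0.0088  0.06  ]
 [ 0.6642 -0.041   0.06  ]]
tin [ 0.6635 -0.1597  0.038 ]
[0.0298 0.08   0.0317] [-110.4336  158.0935   64.2727]
tray edge [[ 0.5279 -0.0632  0.016 ]
 [ 0.4944 -0.2656  0.016 ]]
(array([0.0011, 0.0012, 0.1718]), [])
```

Call:
drive_tool([
  [[0.002,0.001,0.03],[0,0,0],100],
  [[0.004,0.001,0.06],[0,0,0],100],
  [[0.004,0.001,0.09],[0,0,0],100],
  [[0.004,0.001,0.115],[0,0,0],100],
  [[0.004,0.001,0.14],[0,0,0],100],
  [[0.004,0.001,0.16],[0,0,0],100],
  [[0.004,0.001,0.172],[0,0,0],100],
  [[0.004,0.001,0.172],[0,0,0],100],
  [[0.004,0.001,0.172],[0,0,0],80],
  [[0.004,0.001,0.172],[0,0,0],70],
  [[0.004,0.001,0.172],[0,0,0],64],
  [[0.004,0.001,0.172],[0,0,0],60],
  [[0.004,0.001,0.172],[0,0,0],40],
  [[0.004,0.001,0.172],[0,0,0],40],
  [[0.004,0.001,0.172],[0,0,0],40],
  [[0.004,0.001,0.172],[0,0,0],40],
], newtons=40)

```text
time: 3.65
position: [0.6685, -0.0156, 0.0498]
ee_rot: [0.997, -0.075, 0.001, -0.0]
ft_force: [-1.0, 0.3, 5.2]
width: 0.0507
finger_force: 42.3
```

Call:
drive_tool([
  [[0,0,-0.01],[0,0,0],40],
  [[0,0,-0.025],[0,0,0],40],
  [[0,0,-0.045],[0,0,0],40],
  [[-0.01,0.006,-0.06],[0,0,0],40],
  [[-0.025,0.016,-0.07],[0,0,0],40],
  [[-0.045,0.029,-0.07],[0,0,0],40],
  [[-0.065,0.042,-0.07],[0,0,0],40],
  [[-0.085,0.055,-0.07],[0,0,0],40],
  [[-0.105,0.068,-0.07],[0,0,0],40],
  [[-0.125,0.08,-0.07],[0,0,0],40],
  [[-0.145,0.093,-0.07],[0,0,0],40],
  [[-0.16,0.103,-0.07],[0,0,0],40],
  [[-0.172,0.11,-0.07],[0,0,0],40],
  [[-0.179,0.115,-0.07],[0,0,0],40],
  [[-0.181,0.116,-0.07],[0,0,0],40],
  [[-0.181,0.116,-0.07],[0,0,0],40],
  [[-0.181,0.116,-0.07],[0,0,0],40],
])

```text
time: 5.35
position: [0.4721, -0.1027, 0.1184]
ee_rot: [0.997, -0.075, 0.0, -0.0]
ft_force: [-0.1, 0.0, -0.7]
width: 0.0502
finger_force: 41.9
```

```bash
python3 look.py w2
```

```text
5.35 [ 0.4721 -0.1027  0.1184] [ 0.9972 -0.0753  0.0004 -0.    ] [-0.1157  0.015  -0.6788] 0.05019347856847612
```

View pics/w2.png

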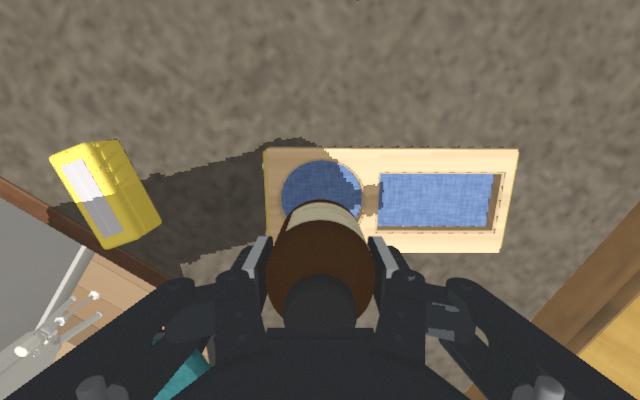

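The labelled bottle is held upright. The round pocket's rim runs from (281,197) to (363,197) with its far point at (321,160). The tray's top corners are (264,148), (518,150) and (499,252), and the oblong pocket's rim is (378,172)–(506,172) to (494,233).

Run:
```python
from h import *;import pickle
np.set_printoptions(precision=4,suppress=True)
c,s,R,t=pickle.load(open('w2.pkl','rb'))
P=ray(c,[(264,148),(518,150),(499,252)],.016,R,t);e=np.diff(P,axis=0)
print('tray c',(P[0]+P[2])/2,np.linalg.norm(e,axis=1),np.degrees(np.arctan2(e[:,1],e[:,0])))
a=np.arctan2(-e[0,1],-e[0,0]);y=np.array([np.cos(a),np.sin(a),0]);C=(P[0]+P[2])/2
rc=C+.056*y;oc=C-.042*y;print('round',rc,'oblong',oc,np.degrees(a))
x=np.array([y[1],-y[0],0])
print('rim pts',ray(c,[(281,197),(363,197),(321,160)],.016,R,t))
print(project(c,[rc+.036*x,rc+.036*y,rc-.036*y,oc+.025*x+.05*y,oc+.025*x-.05*y],R,t))
print('bottle mid: ',ray(c,[(268,268),(374,268)],.06+.068,R,t), rowto(s,[rc[0],rc[1],.05]))
```

```text
tray c [ 0.4659 -0.1591  0.016 ] [0.2017 0.0888] [-99.0297 171.4901]
round [ 0.4747 -0.1038  0.016 ] oblong [ 0.4593 -0.2006  0.016 ] 80.97034789769955
rim pts [[ 0.484  -0.0719  0.016 ]
 [ 0.4739 -0.1394  0.016 ]
 [ 0.5095 -0.1094  0.016 ]]
[[320.913  159.0478]
 [277.4742 201.8075]
 [363.5905 202.4725]
 [379.8851 173.0635]
 [502.9265 174.024 ]]
bottle mid:  [[ 0.4799 -0.0803  0.128 ]
 [ 0.4727 -0.128   0.128 ]] (array([0.0027, 0.0007, 0.0684]), [])
```

Call:
drive_tool([
  [[0.001,0,0.01],[0,0,0],40],
  [[0.002,0.001,0.025],[0,0,0],40],
  [[0.002,0.001,0.04],[0,0,0],40],
  [[0.002,0.001,0.05],[0,0,0],40],
  [[0.002,0.001,0.056],[0,0,0],40],
  [[0.002,0.001,0.06],[0,0,0],40],
  [[0.002,0.001,0.062],[0,0,0],40],
  [[0.002,0.001,0.063],[0,0,0],40],
  [[0.002,0.001,0.064],[0,0,0],40],
  [[0.002,0.001,0.064],[0,0,0],40],
])

```text
time: 6.4
position: [0.4732, -0.1042, 0.0546]
ee_rot: [0.997, -0.076, 0.0, -0.0]
ft_force: [-0.3, -0.2, -0.1]
width: 0.0504
finger_force: 41.9
```

Call:
drive_tool([
  [[0,0,0.001],[0,0,0],40],
  [[0,0,0.001],[0,0,0],40],
  [[0,0,0.002],[0,0,0],40],
  [[0,0,0.002],[0,0,0],40],
])

```text
time: 6.8
position: [0.4735, -0.1043, 0.0537]
ee_rot: [0.997, -0.075, 0.001, 0.0]
ft_force: [-3.0, 1.0, 10.3]
width: 0.0503
finger_force: 43.1
```

Call:
drive_tool([
  [[0,0,-0.001],[0,0,0],40],
  [[0,0,-0.001],[0,0,0],58],
  [[0,0,-0.001],[0,0,0],60],
  [[0,0,-0.001],[0,0,0],64],
  [[0,0,-0.001],[0,0,0],70],
  [[0,0,-0.001],[0,0,0],80],
  [[0,0,-0.001],[0,0,0],90],
  [[0,0,-0.001],[0,0,0],95],
  [[0,0,-0.001],[0,0,0],95],
])

```text
time: 7.7
position: [0.4731, -0.1042, 0.0533]
ee_rot: [0.997, -0.075, -0.0, 0.0]
ft_force: [0.5, -0.6, -0.5]
width: 0.081
finger_force: 0.0
```

Call:
drive_tool([
  [[0,0,-0.01],[0,0,0],100],
  [[0,0,-0.03],[0,0,0],100],
  [[0,0,-0.06],[0,0,0],100],
  [[0,0,-0.09],[0,0,0],100],
  [[0.02,0.003,-0.115],[0,0,2],100],
  [[0.05,0.007,-0.12],[0,0,4],100],
  [[0.08,0.011,-0.12],[0,0,6],100],
  [[0.11,0.015,-0.12],[0,0,8],100],
  [[0.14,0.019,-0.12],[0,0,10],100],
  [[0.17,0.023,-0.12],[0,0,12],100],
  [[0.19,0.026,-0.12],[0,0,12.7],100],
  [[0.1955,0.0265,-0.12],[0,0,12.7],100],
  [[0.1955,0.0265,-0.12],[0,0,12.7],100],
  [[0.1955,0.0265,-0.12],[0,0,12.7],100],
])

```text
time: 9.1
position: [0.6615, -0.1596, 0.1736]
ee_rot: [0.983, -0.185, -0.0, -0.0]
ft_force: [1.1, -0.1, -0.1]
width: 0.0852
finger_force: 0.0
```

```bash
python3 look.py w3
```

```text
9.1 [ 0.6615 -0.1596  0.1736] [ 0.9827 -0.1853 -0.0003 -0.0001] [ 1.0763 -0.0957 -0.0576] 0.08524386601748518
```

View pics/w3.png

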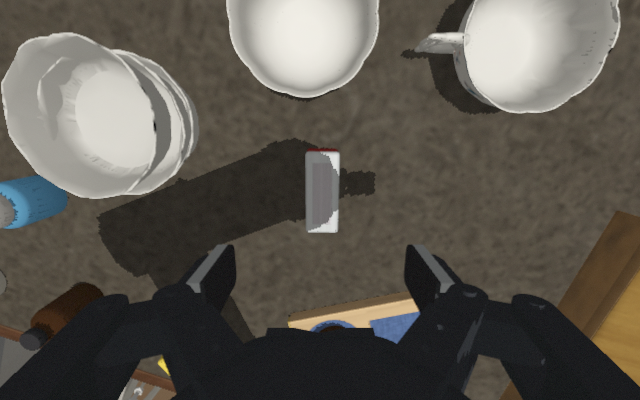

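The tin's lid corners are (306,152), (339,152), (338,232) and (308,232), well aligned with the jaws. The cup ahead ends at row 97.

Run:
```python
from h import *;import pickle
np.set_printoptions(precision=4,suppress=True)
c,s,R,t=pickle.load(open('w3.pkl','rb'))
P=ray(c,[(306,152),(339,152),(338,232),(308,232)],.038,R,t);m=P.mean(0);e=np.diff(P,axis=0)
print(m,np.linalg.norm(e,axis=1),np.degrees(np.arctan2(e[:,1],e[:,0])))
print(rowto(s,[m[0],m[1],.031],68.5),'bowl edge',ray(c,[(305,97),(190,160)],.05,R,t))
```

```text
[ 0.6617 -0.1626  0.038 ] [0.0301 0.0784 0.0296] [-111.3003  159.0298   68.7165]
(array([0.0013, 0.0027, 0.1426]), [array([  -0.1,   -0. , -179.9]), array([-0. ,  0. ,  0.1])]) bowl edge [[ 0.747  -0.1797  0.05  ]
 [ 0.7353 -0.0661  0.05  ]]
```

Call:
drive_tool([
  [[0.001,0.002,0.03],[0,0,0],100],
  [[0.001,0.002,0.06],[0,0,0],100],
  [[0.001,0.002,0.09],[0,0,0],100],
  [[0.001,0.002,0.115],[0,0,0],100],
  [[0.001,0.002,0.133],[0,0,0],90],
  [[0.001,0.002,0.142],[0,0,0],80],
  [[0.001,0.002,0.142],[0,0,0],65],
  [[0.001,0.002,0.142],[0,0,0],55],
  [[0.001,0.002,0.142],[0,0,0],48],
  [[0.001,0.002,0.142],[0,0,0],42],
  [[0.001,0.002,0.142],[0,0,0],37],
  [[0.001,0.002,0.142],[0,0,0],20],
  [[0.001,0.002,0.142],[0,0,0],20],
  [[0.001,0.002,0.142],[0,0,0],20],
  [[0.001,0.002,0.142],[0,0,0],20],
], newtons=40)

```text
time: 10.65
position: [0.6632, -0.1621, 0.0326]
ee_rot: [0.983, -0.185, 0.001, 0.0]
ft_force: [-1.3, 0.7, 6.0]
width: 0.0314
finger_force: 41.1
```

Call:
drive_tool([
  [[0,0,-0.01],[0,0,0],20],
  [[0,0,-0.025],[0,0,0],20],
  [[0,0,-0.045],[0,0,0],20],
  [[-0.008,0.005,-0.06],[0,0,5],20],
  [[-0.02,0.012,-0.07],[0,0,11],20],
  [[-0.034,0.021,-0.07],[0,0,17],20],
  [[-0.05,0.031,-0.07],[0,0,23],20],
  [[-0.066,0.041,-0.07],[0,0,29],20],
  [[-0.082,0.051,-0.07],[0,0,35],20],
  [[-0.098,0.061,-0.07],[0,0,41],20],
  [[-0.114,0.071,-0.07],[0,0,47],20],
  [[-0.13,0.081,-0.07],[0,0,53],20],
  [[-0.145,0.091,-0.07],[0,0,59],20],
  [[-0.158,0.099,-0.07],[0,0,65],20],
  [[-0.169,0.106,-0.07],[0,0,71],20],
  [[-0.175,0.109,-0.07],[0,0,76],20],
  [[-0.176,0.11,-0.07],[0,0,77.5],20],
  [[-0.176,0.11,-0.07],[0,0,77.5],20],
  [[-0.176,0.11,-0.07],[0,0,77.5],20],
])

```text
time: 12.55
position: [0.4593, -0.2005, 0.1017]
ee_rot: [-0.651, 0.759, -0.0, 0.0]
ft_force: [0.5, 0.4, -0.8]
width: 0.0311
finger_force: 40.2
```

```bash
python3 look.py w4
```

```text
12.55 [ 0.4593 -0.2005  0.1017] [-0.6509  0.7592 -0.0004  0.0003] [ 0.4665  0.4262 -0.7892] 0.03114098295904258
```

View pics/w4.png

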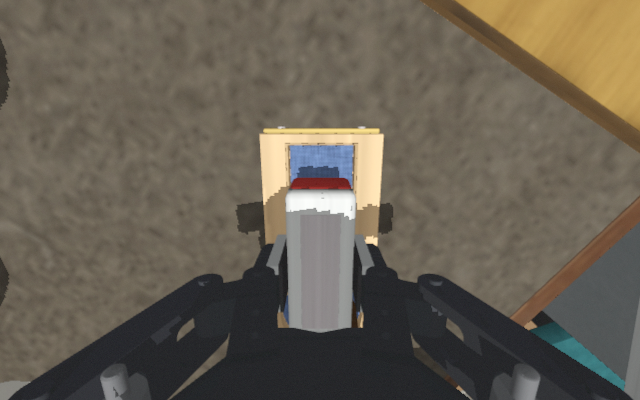

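The tin is held squarely over the oblong pocket. The pocket's far rim runs from (287,143) to (355,143), the tray's end is at (262,133)–(382,133), and the tin lid's far end is at (288,192)–(355,192).

Run:
```python
from h import *;import pickle
np.set_printoptions(precision=4,suppress=True)
c,s,R,t=pickle.load(open('w4.pkl','rb'))
Rt=Ro.from_quat(s['ee_rot']);tool=lambda P:Rt.inv().apply(P-s['position'])
P=ray(c,[(287,143),(355,143)],.016,R,t);print('pocket end in tool',tool(P),P)
P=ray(c,[(262,133),(382,133)],.016,R,t);print('tray end',tool(P),P)
P=ray(c,[(288,192),(355,192)],.107,R,t);print('tin end',tool(P))
P=ray(c,[(290,183),(352,183)],.09,R,t);print('tin red',tool(P))
```

```text
pocket end in tool [[ 0.0519 -0.0247  0.0857]
 [ 0.052   0.025   0.0857]] [[ 0.4759 -0.2556  0.016 ]
 [ 0.4267 -0.248   0.016 ]]
tray end [[ 0.059  -0.0426  0.0857]
 [ 0.0591  0.0443  0.0857]] [[ 0.4925 -0.2653  0.016 ]
 [ 0.4065 -0.2521  0.016 ]]
tin end [[ 0.0382 -0.0147 -0.0053]
 [ 0.0382  0.0145 -0.0053]]
tin red [[ 0.0385 -0.0155  0.0117]
 [ 0.0385  0.0151  0.0117]]
```

Call:
drive_tool([
  [[0.001,0,0.01],[0,0,0],20],
  [[0.003,0,0.025],[0,0,0],20],
  [[0.003,0,0.038],[0,0,0],20],
  [[0.003,0,0.048],[0,0,0],20],
  [[0.003,0,0.055],[0,0,0],20],
  [[0.003,0,0.06],[0,0,0],20],
  [[0.003,0,0.062],[0,0,0],20],
  [[0.003,0,0.063],[0,0,0],20],
  [[0.003,0,0.064],[0,0,0],20],
  [[0.003,0,0.065],[0,0,0],20],
  [[0.003,0,0.065],[0,0,0],20],
])

```text
time: 13.7
position: [0.4585, -0.2034, 0.0367]
ee_rot: [-0.65, 0.76, -0.0, 0.0]
ft_force: [-0.2, 0.6, -0.8]
width: 0.0315
finger_force: 40.3
```

Call:
drive_tool([
  [[0,0,0.001],[0,0,0],20],
  [[0,0,0.001],[0,0,0],20],
  [[0,0,0.002],[0,0,0],20],
  [[0,0,0.002],[0,0,0],20],
])

```text
time: 14.1
position: [0.4585, -0.2034, 0.0366]
ee_rot: [-0.651, 0.759, -0.001, 0.0]
ft_force: [-3.9, 3.2, 15.4]
width: 0.0313
finger_force: 42.3
```

Contact is firm. I'll ease off, release and lift clear.

Call:
drive_tool([
  [[0,0,-0.001],[0,0,0],20],
  [[0,0,-0.001],[0,0,0],36],
  [[0,0,-0.001],[0,0,0],38],
  [[0,0,-0.001],[0,0,0],42],
  [[0,0,-0.001],[0,0,0],50],
  [[0,0,-0.001],[0,0,0],60],
  [[0,0,-0.001],[0,0,0],70],
  [[0,0,-0.001],[0,0,0],70],
  [[0,0,-0.01],[0,0,0],70],
  [[0,0,-0.03],[0,0,0],70],
  [[0,0,-0.06],[0,0,0],70],
  [[0,0,-0.09],[0,0,0],70],
  [[0,0,-0.12],[0,0,0],70],
  [[0,0,-0.14],[0,0,0],70],
  [[0,0,-0.14],[0,0,0],70],
])

```text
time: 15.6
position: [0.46, -0.2038, 0.1783]
ee_rot: [-0.651, 0.759, -0.003, 0.003]
ft_force: [1.2, 0.6, -1.4]
width: 0.0601
finger_force: 0.0
```

```bash
python3 - <<'E'
from cell import r,read_camera;import cv2,numpy as np
s=r.state();print(s['time'],s['position'],s['ft_force'])
a=read_camera('scene')['img'][150:290,200:400]
a=cv2.resize(a,None,fx=4,fy=4,interpolation=cv2.INTER_CUBIC)
cv2.imwrite('pics/f1.png',a[:,:,::-1])
E
python3 look.py w5
```

```text
15.6 [ 0.46000119 -0.20381255  0.17827924] [ 1.22754514  0.57307188 -1.37706188]
15.65 [ 0.4588 -0.2035  0.1762] [-0.6504  0.7596 -0.0015  0.0015] [-0.6867 -0.0679 -0.7142] 0.05978362904772401
```

View pics/f1.png

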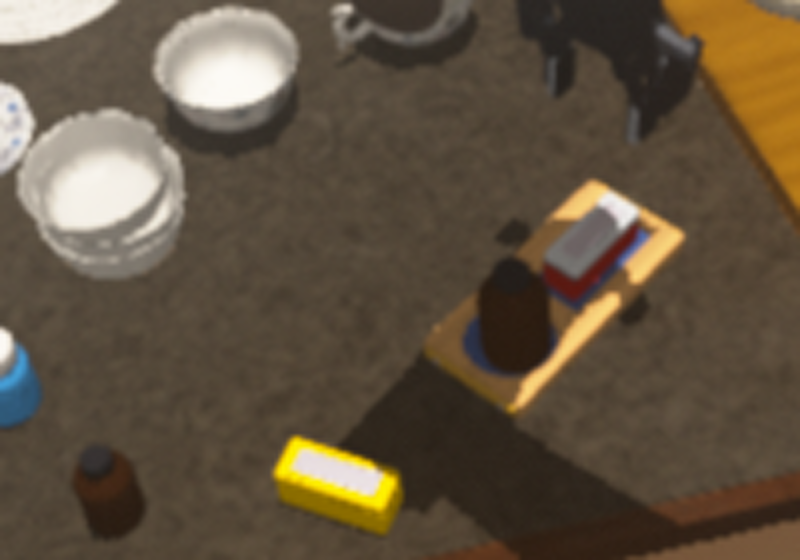

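View pics/w5.png

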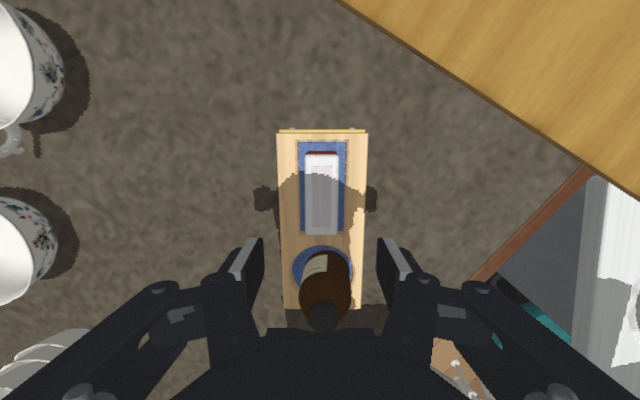

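The bottle (crop 515,315) stands upright in the round pocket. The tin (590,245) lies lid up in the oblong pocket with felt visible all round. The small bottle (110,490) is still standing.

```bash
python3 -c "
from cell import r
print(r.close_job())"
```

```text
the job is handed in; nothing more can be done
None
```

The labelled bottle stands upright in the round pocket, the red tin lies lid up in the oblong pocket, and the small bottle was left where it stood; I handed the job in at about 16 s.

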